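# Shut the instrument container and snap its draw latch

### The arm

A 6-joint arm with a two-finger parallel gripper is mounted at the origin on a cart in front of the work surface, level with it; the furniture and walls round the work are solid. World frame = base frame: x ahead of the robot, y to its left, z up, the work surface at z = 0. Lengths are in m, angles in rad, forces in N, time in s.
With the tool pointing down it reaches from about 0.4 to 0.825 m from the base axis. Payload 7 kg.
Tool frame: the origin (TCP) lies midway between the tips of the shut fingers; the grasp point (between the pads) lies hold_point_z behind it (hold_point_z is the distance from the TCP to the grasp point, in m); z points along the fingers, y is the line along which they close (so a half turn about z gives the same grasp; the last joint's range is limited). The gripper opens to 88 mm and grips with 3 to 60 N. Pads are 19 mm wide; open, the fingers measure 130 mm over their backs; the gripper's body (78 mm by 193 mm) begins 47 mm behind the grasp point.
Start: joints at [1.42, 0.359, 0.012, 0, -1.224, -0.288], TCP at [0.287, 0.611, 0.227] pointing down, gripper open.
Joint ranges: [-3.07, 3.07], [-1.43, 2.12], [-1.02, 1.25], [-3.03, 1.67], [-3.05, -0], [-3.03, 3.03]. Speed limits (rad/s): [2.39, 2.39, 3.01, 3.14, 3.14, 3.14].

### API

Orientations are given as [roll, pitch, yaw] about the fixed x, y, z axes, in that order (R = Rz(yaw) Ry(pitch) Rx(roll)).
In Python, from station import * gives the robot as it stands.
- The arm moves only by the tool apply_moves, never from a script. Its argument "steps" is a list of rows, each an object with "translation": the shift along the world's x, y, z scaled (see below), a list of three; "rotation": the turn, a rotation vector about the world's x, y, z scaled (see below), a list of three. A call has exactly 10 rows; each row is the pose to reach, as a shift and turn from the pose commanded when the call began; what a row does not reach only later rows make up. The controller multiplies each number of a shift by 250 mm and each number of a turn by 30 degrees. A row lasts 1/12 s, in which the tool goes at most 41.7 mm and 7.16 degrees, less where a joint would pass 70% of its speed; a pose out of reach is approached as far as the arm can. A call with a number of a shift or a turn outside -1 to 1 is refused whole. A call with a gripper value outside its range is refused whole. "jaw" is the closure, from -1 (fully open) to 1 (shut), so that 0 is half open, set as the call begins (left out, the last holds). The fingers move at their own pace and stop on an object; "newtons" is the grip in N (left out, the last holds). Time passes only in rows, so rows that repeat a pose let the fingers close, or fill a call up. It gives the time, the measured TCP pose, the force, the opening and the grip force at its end, in the units of the state.
- get_state(): the state, without advancing time (a new reading comes with each control period).
- grab_frame(name): name is "side" or "top" or "wrist"; returns the picture (400x640x3 uint8, blue, green, red); there is no depth.
- camera_model(name): a dict with "fx", "fy", "cx", "cy" (pixels), "k1" (the pictures are not rectified: a ray, as slopes to the right and down, at radius r is drawn at 1 + k1 r^2 times it, then the intrinsics apply), "xyz" and "rotation" of the camera in the world. Camera axes: x right, y down, z forward; pixel columns grow to the right and rows downward; lengths in m; the calibration is good to about 2 mm. A picture is of the moment at which its call begins: read the wrist's pose just before it. camera_model takes no time and is no camera call; for the wrist camera it gives the pose at the moment of the call.
- job_done(): hands the job in; it is judged then, once.
The state is a dict: "t": time; "q": joint angles; "qd": joint speeds; "joint_efforts": joint torques, N m; "eef_pos": TCP position; "ee_rot": TCP orientation; "force": force on the tool from outside, world axes, zero at the start; "moment": the same for the moment, N m; "width": finger opening in m; "gripper_force": force on a finger pad.
Only numpy, scipy, OpenCV 4.12 (cv2) and the standard library are available. Lean on these libraries where they do the work, as an engineer would, in place of code of your own. Each camera call takes 0.05 s, during which the arm holds its last target. There are 200 camera calls.

### The job

Get the metal instrument container ready to carry: push its lid fully shut, flip the wire loop of the front latch up and over the hook on the front of the lid, then swing the latch lever down until it snaps over centre and stays against the front of the container, so that the latch clamps the lid. Do not knock the other things on the bench about.

Things in the scene. Friction and masses are not known exactly. Their poses are not given: they have to be found in the camera images.
- container: Bare aluminium container fixed to the bench, 130 mm deep (x) x 190 wide (y) x 125 tall without its lid. Origin at the centre of its underside; its own +x points from the front (latch) face to the hinge side, +y to the container's left seen from the front, +z up. The front face is the plane x = -65 mm and faces roughly towards the robot. Wire handles stand out 15 mm on both sides. The latch is of dark steel, in the middle of the front face (y = 0).
- lid (a joint): Lid hinge angle in rad: 0 shut, grows as the front of the lid rises (starts part open, 0.3 to 0.65; cannot pass 1.2). The hinge is stiff: the lid stays where it is left and is pushed down with 1 to 8 N, depending on how far from the hinge. The hinge axis is along the container's y at x = +67 mm, z = 127 mm in the container frame. The lid is a flat aluminium cover, 134 x 194 mm; when shut its top is flat at z = 165 mm, its front face at x = -67 mm.
- lid_front (a point): Middle of the top front edge of the lid (container frame when shut: x = -67, z = 165 mm). It moves with the lid; its axes turn with the lid.
- keeper_seat (a point): Keeper: a dark steel hook 44 mm wide on the lid's front face, an open-topped ledge with an upturned lip. This point is where the centre of the loop's cross bar sits when hooked: against the inside of the lip, 3 mm above the ledge, 11 mm out from the lid's front face (container frame when shut: x = -78, z = 143 mm). The lip is 4 mm thick, its inner face 3 mm further out than this point and its top 5 mm above it. Axes are the lid's: x towards the hinge, z up when shut.
- lever_pivot (a point): Fixed axis of the latch lever on the container front: container frame x = -89, y = 0, z = 107 mm; the axis runs along the container's y.
- lever (a joint): Lever angle in rad: 0 = level, sticking straight out of the front; negative = outer end raised (starts -0.5 to -0.05), positive = outer end lowered; 1.28 = dead centre when the loop is hooked; 1.71 = fully home, hanging down against the front. Light friction holds it wherever it is left. With the loop hooked, the lever runs freely to about 0.5, then needs up to about 9 N on its outer end as the loop is pulled taut, and past about 1.4 it snaps home by itself.
- lever_end (a point): Middle of the rolled outer end of the lever, 76 mm from the pivot (the rolled end is 8 mm thick). The lever is a dark steel plate 50 mm wide (y) and 4 mm thick from 25 mm to 76 mm from the pivot. Its axes: -x from the pivot to the end, +z the upper face when level, which faces outward when home.
- bail (a joint): Angle of the wire loop about its pin on the lever (the pin is 24 mm from the pivot, on the line to lever_end), relative to the lever, in rad: 0 = square to the lever on its upper side, positive = turned towards the lid, stop at -0.96 (lying back over the lever, where it starts). The lean of the loop towards the lid, from vertical, is bail minus lever. It swings freely: it falls back outward while it leans outward, and falls in against the lid once pushed past vertical.
- bail_bar (a point): Centre of the cross bar of the wire loop, 57.5 mm from the loop's pin. The bar runs along the container's y, is 6 mm thick and 64 mm long; the two wire arms go from its ends to the pin, outside the lever. Its z axis points from the pin to the bar.
- bail_wire (a joint): Stretch of the wire loop in m (18 N per mm): 0 slack, about 0.0025 when the latch is home and clamping.
- kit_carton: Bystander: white, blue and green carton 85x118x50 mm; origin under its centre.
- green_tipbox: Bystander: green tip box with clear lid, 92x124x67 mm; origin under its centre.
- amber_bottle: Bystander: amber bottle with red cap, 60 mm across, 125 tall; origin under its centre.
- bench_pipette: Bystander: pipette lying down, 250 mm long; origin under its centre.
- bench_timer: Bystander: small grey timer 60x58x16 mm; origin under its centre.
- black_marker: Bystander: marker pen 132 mm long; origin under its centre.
- small_bottle: Bystander: small white bottle, 25 mm across, 58 tall, beside the container; origin under its centre.

How it is judged:
By the outcome, as a careful person would: the job done as asked, in the order asked, and still so for the second after the job is handed in, with the robot touching nothing.
It also fails if it takes over 54 s, if anything falls off the work surface, if the arm or the gripper's body presses on something with over 40 N, if the wrist force passes 120 N, or if a joint passes its speed limit or range.

## Working session

There is one attempt and no reset: what is moved stays moved. The work goes in short steps, Python scripts to look and compute and a tool call to move; the robot and the scene stay as the last step left them, time stands still between calls to the robot, and variables do not carry over. Pictures are saved under pics/ and viewed, at most 10 in all, crops included, and the job is handed in when it is done.

Besides the shell and the picture viewer there is one more tool, called after "Call:" as name([rows], argument=value, ...), one row to a line, values as JSON. apply_moves: Moves the arm, as the interface text tells. Shifts and turns lie within -1 to 1; 1 stands for 250 mm of shift or 30 degrees of turn. Its arguments: {"type":"object","properties":{"steps":{"type":"array"},"jaw":{"type":"number"},"newtons":{"type":"number"}},"required":["steps"]}

```bash
ls; mkdir -p pics
python3 - <<'E'
from station import *
import cv2
s=get_state();print(s)
for n in("side","top"):
    cv2.imwrite(f"pics/{n}0.png",grab_frame(n));print(n,camera_model(n))
E
```

```text
pics
{'t': 0.0, 'q': array([ 1.42011969e+00,  3.59409702e-01,  1.10468112e-02, -3.40257329e-04,
       -1.22406561e+00, -2.88119005e-01]), 'qd': array([ 0.00015407,  0.00136063, -0.00050701,  0.00069283, -0.00043374,
        0.00027977]), 'joint_efforts': array([ 1.64664812e-03, -5.82724357e+01,  2.93044013e+01,  6.99646980e+00,
        6.95226394e-03, -1.65991491e-04]), 'eef_pos': array([0.28658293, 0.61060956, 0.22560445]), 'ee_rot': array([ 3.13993686e+00, -1.57150722e-04, -4.38911402e-01]), 'force': array([-0.32320875,  0.01357969, -0.32315884]), 'moment': array([-0.01350736,  0.00801458,  0.00474906]), 'gripper_force': 0.0, 'width': 0.08748739357098284}
side {'fx': 458.73007590067834, 'fy': 458.73007590067834, 'cx': 321.95192614741933, 'cy': 205.49222527568145, 'k1': -0.13654685351366744, 'xyz': array([ 0.18745526, -1.22174034,  1.01069928]), 'rotation': array([-2.2244842 , -0.00710265, -0.30743558])}
top {'fx': 480.96156587102223, 'fy': 480.96156587102223, 'cx': 319.7409953357949, 'cy': 188.77927947435674, 'k1': -0.04450372710643977, 'xyz': array([ 0.38156972, -0.1272623 ,  1.38812909]), 'rotation': array([-3.02102838e+00,  1.13214168e-03, -1.56415930e+00])}
```

View pics/side0.png

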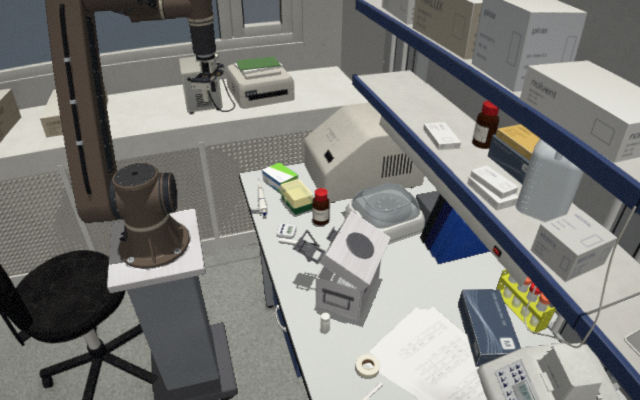

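View pics/top0.png

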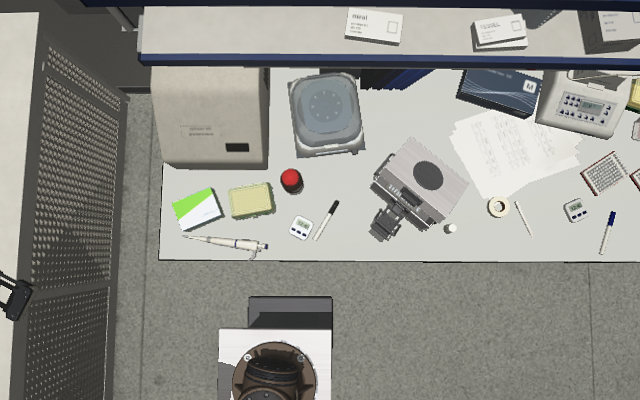

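The side view shows the container near (350,270), lid part open, and the lever sticking out at about (308,240). In the top view the container is at about (420,185), the latch at (385,220), pointing lower left. Next I'll enlarge both.

Run:
```python
import cv2,numpy as np
t=cv2.imread('pics/top0.png')[125:250,350:480];s=cv2.imread('pics/side0.png')[200:335,285:400]
f=lambda a:cv2.resize(a,None,fx=580/a.shape[0],fy=580/a.shape[0],interpolation=cv2.INTER_CUBIC)
print(580/125,580/135)
cv2.imwrite('pics/tc.png',f(t));cv2.imwrite('pics/sc.png',f(s))
```

```text
4.64 4.296296296296297
```

View pics/tc.png

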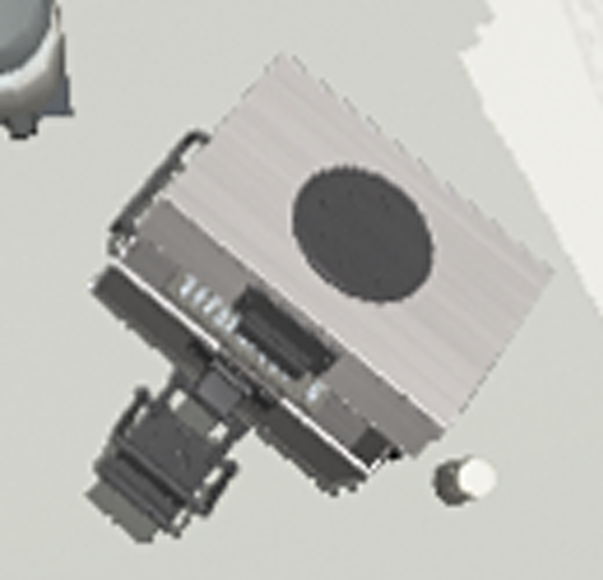

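View pics/sc.png

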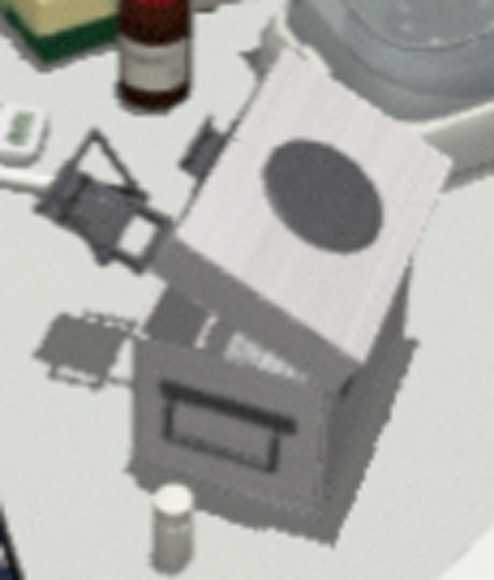

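The crops resolve the shape. Top crop: container's front rim (118,262)–(368,475), lid top corners (165,198), (455,420), (280,52), (552,270), lever end about (120,515). Side crop: lid top corners (290,50), (175,235), (362,360), (450,155), lever end about (55,190), loop bar about (75,160).

```bash
cat > h.py <<'E'
from station import *
import cv2,numpy as np
from scipy.spatial.transform import Rotation as R
def ray(cam,p):
    K=np.array([[cam['fx'],0,cam['cx']],[0,cam['fy'],cam['cy']],[0,0,1]])
    # drawn = ray*(1+k1 r^2): OpenCV model
    u=cv2.undistortPoints(np.array([[p]],float),K,np.array([cam['k1'],0,0,0]))[0,0]
    d=R.from_euler('xyz',cam['rotation']).apply([u[0],u[1],1]);return np.array(cam['xyz']),d/np.linalg.norm(d)
def onz(cam,p,z):
    o,d=ray(cam,p);return o+d*(z-o[2])/d[2]
def tri(c1,p1,c2,p2):
    o1,d1=ray(c1,p1);o2,d2=ray(c2,p2)
    t,*_=np.linalg.lstsq(np.c_[d1,-d2],o2-o1,rcond=None)
    a,b=o1+t[0]*d1,o2+t[1]*d2;return (a+b)/2,np.linalg.norm(a-b)
def proj(cam,P):
    K=np.array([[cam['fx'],0,cam['cx']],[0,cam['fy'],cam['cy']],[0,0,1]])
    Rm=R.from_euler('xyz',cam['rotation']).as_matrix().T
    return cv2.projectPoints(np.atleast_2d(P).astype(float),Rm,-Rm@np.array(cam['xyz']),K,np.array([cam['k1'],0,0,0]))[0][:,0]
E
cat > /tmp/a.py <<'E'
from h import *
np.set_printoptions(precision=4,suppress=True)
T,S=camera_model('top'),camera_model('side')
t=lambda x,y:(350+x/4.64,125+y/4.64)
s=lambda x,y:(285+x/4.296,200+y/4.296)
print('base check',onz(T,(275,385),0.2), 'bench edge',onz(T,(160,258),0),onz(T,(500,262),0))
a,b=onz(T,t(118,262),.125),onz(T,t(368,475),.125)
d=(b-a)[:2];yaw=np.arctan2(d[1],d[0])+np.pi/2
print('front rim',a,b,np.linalg.norm(d),'yaw',yaw)
for n,p,q in [('FL',(165,198),(290,50)),('FR',(455,420),(175,235)),('BR',(552,270),(362,360)),('BL',(280,52),(450,155)),('lever end',(120,515),(57,190)),('bar',(148,495),(75,160))]:
    print(n,*tri(T,t(*p),S,s(*q)))
print('smallbottle',tri(T,t(478,478),S,s(173,495)))
ex=np.array([np.cos(yaw),np.sin(yaw),0]);O=(a+b)/2+.065*ex;O[2]=0
print('O',O,'pivot',O-.089*ex)
print(globals().get('hold_point_z'))
E
python3 /tmp/a.py; python3 -c "
from station import *
print([k for k in globals() if k[0]!='_'])"
```

```text
base check [ 0.0525 -0.0212  0.2   ] bench edge [ 0.3463  0.3334 -0.    ] [ 0.3411 -0.6441  0.    ]
front rim [ 0.5551 -0.2724  0.125 ] [ 0.4344 -0.4132  0.125 ] 0.18551747526569087 yaw -0.7084483854914918
FL [ 0.5784 -0.2875  0.2166] 0.0027297911957741713
FR [ 0.456  -0.4368  0.2221] 0.006859139048290176
BR [ 0.5457 -0.5096  0.1621] 0.0030158092198398143
BL [ 0.6684 -0.3597  0.1632] 0.0020961716944277045
lever end [ 0.4173 -0.2739  0.1244] 0.01262235977622058
bar [ 0.4274 -0.2855  0.1582] 0.012258759943005501
smallbottle (array([ 0.4352, -0.4935,  0.0607]), np.float64(0.0007290597405827448))
O [ 0.5441 -0.3851  0.    ] pivot [ 0.4765 -0.3272  0.    ]
0.0188
['grab_frame', 'camera_model', 'job_done', 'get_state', 'Unreachable', 'hold_point_z']
```

Call:
apply_moves([
  {"translation": [0.1, -0.15, 0.15], "rotation": [0, 0, 0]},
  {"translation": [0.2, -0.3, 0.3], "rotation": [0, 0, 0]},
  {"translation": [0.3, -0.45, 0.45], "rotation": [0, 0, 0]},
  {"translation": [0.4, -0.6, 0.6], "rotation": [0, 0, 0]},
  {"translation": [0.45, -0.75, 0.7], "rotation": [0, 0, 0]},
  {"translation": [0.5, -0.88, 0.7], "rotation": [0, 0, 0]},
  {"translation": [0.52, -1, 0.7], "rotation": [0, 0, 0]},
  {"translation": [0.52, -1, 0.7], "rotation": [0, 0, 0]},
  {"translation": [0.52, -1, 0.7], "rotation": [0, 0, 0]},
  {"translation": [0.52, -1, 0.7], "rotation": [0, 0, 0]},
], jaw=1, newtons=20)

```text
t: 0.93
eef_pos: [0.4177, 0.359, 0.4033]
ee_rot: [-3.139, -0.0, -0.442]
force: [-0.1, 0.2, -0.3]
width: 0.0263
gripper_force: 0.0
```

Call:
apply_moves([
  {"translation": [0.02, -0.15, 0], "rotation": [0, 0, -0.1]},
  {"translation": [0.04, -0.3, 0], "rotation": [0, 0, -0.2]},
  {"translation": [0.06, -0.45, 0], "rotation": [0, 0, -0.3]},
  {"translation": [0.1, -0.6, 0], "rotation": [0, 0, -0.4]},
  {"translation": [0.15, -0.75, 0], "rotation": [0, 0, -0.48]},
  {"translation": [0.2, -0.9, 0], "rotation": [0, 0, -0.48]},
  {"translation": [0.2, -1, 0], "rotation": [0, 0, -0.48]},
  {"translation": [0.2, -1, 0], "rotation": [0, 0, -0.48]},
  {"translation": [0.2, -1, 0], "rotation": [0, 0, -0.48]},
  {"translation": [0.2, -1, 0], "rotation": [0, 0, -0.48]},
])

```text
t: 1.77
eef_pos: [0.4668, 0.1118, 0.4009]
ee_rot: [3.141, 0.001, -0.69]
force: [-0.0, 1.2, 0.7]
width: 0.0005
gripper_force: 0.0
```

Call:
apply_moves([
  {"translation": [0, -0.15, 0], "rotation": [0, 0, 0]},
  {"translation": [0, -0.3, 0], "rotation": [0, 0, 0]},
  {"translation": [0, -0.45, 0], "rotation": [0, 0, 0]},
  {"translation": [0, -0.6, 0], "rotation": [0, 0, 0]},
  {"translation": [0, -0.75, 0], "rotation": [0, 0, 0]},
  {"translation": [0, -0.9, 0], "rotation": [0, 0, 0]},
  {"translation": [0, -1, 0], "rotation": [0, 0, 0]},
  {"translation": [0, -1, 0], "rotation": [0, 0, 0]},
  {"translation": [0, -1, 0], "rotation": [0, 0, 0]},
  {"translation": [0, -1, 0], "rotation": [0, 0, 0]},
])

```text
t: 2.6
eef_pos: [0.4672, -0.1379, 0.401]
ee_rot: [3.141, 0.001, -0.689]
force: [0.2, -0.3, 0.3]
width: 0.0006
gripper_force: 0.0
```

Call:
apply_moves([
  {"translation": [0.02, -0.11, 0], "rotation": [0, 0, 0]},
  {"translation": [0.04, -0.22, 0], "rotation": [-0.07, -0.09, 0]},
  {"translation": [0.06, -0.34, 0], "rotation": [-0.15, -0.18, 0]},
  {"translation": [0.09, -0.46, -0.06], "rotation": [-0.26, -0.31, 0]},
  {"translation": [0.12, -0.58, -0.15], "rotation": [-0.38, -0.46, 0]},
  {"translation": [0.15, -0.7, -0.25], "rotation": [-0.5, -0.6, 0]},
  {"translation": [0.17, -0.8, -0.35], "rotation": [-0.62, -0.75, 0]},
  {"translation": [0.18, -0.88, -0.45], "rotation": [-0.73, -0.88, 0]},
  {"translation": [0.18, -0.88, -0.48], "rotation": [-0.73, -0.88, 0]},
  {"translation": [0.18, -0.88, -0.48], "rotation": [-0.73, -0.88, 0]},
])

```text
t: 3.43
eef_pos: [0.5075, -0.3567, 0.2741]
ee_rot: [3.136, -0.59, -0.686]
force: [-1.3, -1.2, -1.6]
width: 0.0003
gripper_force: 0.0
```

Run:
```python
from h import *
np.set_printoptions(precision=4,suppress=True)
s=get_state();print(s['q'],s['eef_pos'],R.from_euler('xyz',s['ee_rot']).as_matrix())
c=camera_model('wrist');im=grab_frame('wrist');cv2.imwrite('pics/w1.png',im);print(c)
ex=np.array([np.cos(-.69),np.sin(-.69),0]);O=np.array([.5435,-.383,0])
L=lambda x,z,y=0:O+x*ex+np.array([-ex[1],ex[0],0])*y+[0,0,z]
print(proj(c,[L(-.151,.155),L(-.163,.124),L(-.065,.125,.095),L(-.065,.125,-.095)]))
```

```text
[-0.2082 -0.0786 -0.7951  0.7093 -0.4117  0.4975] [ 0.5075 -0.3567  0.2741] [[ 0.643  -0.6356  0.4271]
 [-0.5262 -0.772  -0.3566]
 [ 0.5564  0.0045 -0.8309]]
{'fx': 288.0507265522749, 'fy': 288.0507265522749, 'cx': 314.4459973729045, 'cy': 195.29688020458576, 'k1': 0.01437262328422911, 'xyz': array([ 0.4907, -0.3423,  0.4503]), 'rotation': array([-2.8478, -0.0039, -2.2592])}
[[310.4425 381.8726]
 [310.666  385.5794]
 [223.0848 280.9474]
 [399.048  281.2353]]
```

View pics/w1.png

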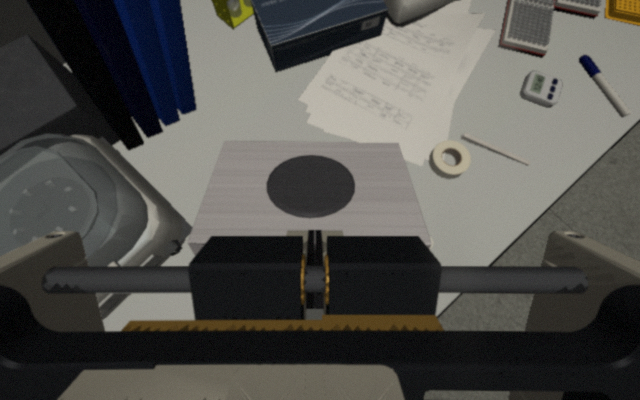

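The wrist view shows the lid's back edge at (222,142)–(400,144), level, so the yaw of -0.69 is right and the lid centre (311) agrees with my projection. The gripper hides the latch. I'll push the lid shut with less tilt.

Call:
apply_moves([
  {"translation": [0.06, -0.05, -0.05], "rotation": [0.09, 0.11, 0]},
  {"translation": [0.06, -0.05, -0.1], "rotation": [0.18, 0.22, 0]},
  {"translation": [0.06, -0.05, -0.15], "rotation": [0.27, 0.33, 0]},
  {"translation": [0.06, -0.05, -0.2], "rotation": [0.36, 0.44, 0]},
  {"translation": [0.06, -0.05, -0.24], "rotation": [0.36, 0.44, 0]},
  {"translation": [0.05, -0.04, -0.27], "rotation": [0.36, 0.44, 0]},
  {"translation": [0.04, -0.03, -0.3], "rotation": [0.36, 0.44, 0]},
  {"translation": [0.03, -0.02, -0.33], "rotation": [0.36, 0.44, 0]},
  {"translation": [0.01, -0.01, -0.36], "rotation": [0.36, 0.44, 0]},
  {"translation": [0, 0, -0.39], "rotation": [0.36, 0.44, 0]},
])

```text
t: 4.32
eef_pos: [0.5109, -0.3581, 0.184]
ee_rot: [3.139, -0.302, -0.689]
force: [0.5, 1.2, 2.1]
width: 0.0004
gripper_force: 1.0
```

Run:
```python
from station import *
s=get_state();print(s['q'].round(4).tolist(),s['eef_pos'].round(4),s['ee_rot'].round(4),s['force'].round(1))
```

```text
[-0.219, 0.1395, -0.5188, 0.2259, -0.6551, 0.9393] [ 0.5109 -0.3581  0.184 ] [ 3.1393 -0.3018 -0.6885] [0.5 1.2 2.1]
```

Call:
apply_moves([
  {"translation": [0, 0, -0.02], "rotation": [0, 0, 0]},
  {"translation": [-0.01, 0.01, -0.04], "rotation": [0, 0, 0]},
  {"translation": [-0.02, 0.02, -0.06], "rotation": [0, 0, 0]},
  {"translation": [-0.02, 0.02, -0.07], "rotation": [0, 0, 0]},
  {"translation": [-0.02, 0.02, -0.08], "rotation": [0, 0, 0]},
  {"translation": [-0.02, 0.02, -0.08], "rotation": [0, 0, 0]},
  {"translation": [-0.02, 0.02, -0.085], "rotation": [0, 0, 0]},
  {"translation": [-0.02, 0.02, -0.085], "rotation": [0, 0, 0]},
  {"translation": [-0.02, 0.02, -0.085], "rotation": [0, 0, 0]},
  {"translation": [-0.02, 0.02, -0.085], "rotation": [0, 0, 0]},
])

```text
t: 5.15
eef_pos: [0.5067, -0.3542, 0.1666]
ee_rot: [3.139, -0.304, -0.689]
force: [-17.0, 16.1, 33.6]
width: 0.0005
gripper_force: 17.1
```

Run:
```python
from station import *
s=get_state();print(s['q'].round(4).tolist(),s['eef_pos'].round(4),s['ee_rot'].round(4),s['force'].round(1))
```

```text
[-0.2137, 0.1465, -0.5641, 0.2484, -0.6035, 0.9083] [ 0.5067 -0.3542  0.1666] [ 3.139  -0.3044 -0.6891] [-17.   16.1  33.6]
```

Call:
apply_moves([
  {"translation": [0, 0, 0.06], "rotation": [0, 0, 0]},
  {"translation": [0, 0, 0.15], "rotation": [0, 0, 0]},
  {"translation": [-0.06, 0.05, 0.22], "rotation": [0, 0, 0]},
  {"translation": [-0.14, 0.11, 0.24], "rotation": [0, 0, 0]},
  {"translation": [-0.22, 0.18, 0.24], "rotation": [0, 0, 0]},
  {"translation": [-0.3, 0.25, 0.24], "rotation": [0, 0, 0]},
  {"translation": [-0.38, 0.31, 0.22], "rotation": [0, 0, 0]},
  {"translation": [-0.44, 0.36, 0.2], "rotation": [0, 0, 0]},
  {"translation": [-0.48, 0.39, 0.2], "rotation": [0, 0, 0]},
  {"translation": [-0.48, 0.39, 0.2], "rotation": [0, 0, 0]},
])

```text
t: 5.98
eef_pos: [0.3842, -0.2557, 0.2121]
ee_rot: [3.139, -0.3, -0.689]
force: [-0.8, -0.1, -1.1]
width: 0.0006
gripper_force: 0.0
```

Run:
```python
from h import *
s=get_state();print(s['q'].round(4).tolist(),s['eef_pos'].round(4),s['ee_rot'].round(4),s['force'].round(1))
a=grab_frame('side')[200:335,275:400];b=grab_frame('top')[125:250,350:466]
f=lambda a:cv2.resize(a,None,fx=4,fy=4,interpolation=cv2.INTER_CUBIC)
im=np.zeros((540,980,3),np.uint8);A,B=f(a),f(b);im=np.zeros((540,A.shape[1]+B.shape[1],3),np.uint8);im[:A.shape[0],:A.shape[1]]=A;im[:B.shape[0],A.shape[1]:]=B
im=im[:,:]; print(im.shape,A.shape);cv2.imwrite('pics/p2.png',cv2.resize(im,None,fx=.82,fy=.82))
# fit kinematics
from scipy.optimize import least_squares
D=[([1.42011969,.359409702,.0110468,-.00034,-1.22406561,-.288119],[.28658,.61061,.2256],[3.13994,-.00016,-.43891]),
([-.2082,-.0786,-.7951,.7093,-.4117,.4975],[.5075,-.3567,.2741],None),
([-.219,.1395,-.5188,.2259,-.6551,.9393],[.5109,-.3581,.184],[3.1393,-.3018,-.6885]),
([-.2137,.1465,-.5641,.2484,-.6035,.9083],[.5067,-.3542,.1666],[3.139,-.3044,-.6891]),
(s['q'],s['eef_pos'],s['ee_rot'])]
def fk(q,p):
    a1,b,d1,L2,e,L3,d6=p
    r=lambda ax,t:R.from_euler(ax,t)
    R1=r('z',q[0]);R2=R1*r('y',q[1]);R3=R2*r('y',-q[2])  # q2 leans forward, q3 raises
    R4=R3*r('x',-q[3]);R5=R4*r('y',-q[4]);R6=R5*r('x',-q[5])
    P=np.array([0,0,d1])+R1.apply([a1,b,0])+R2.apply([0,0,L2])+R3.apply([L3,0,e])+R6.apply([d6,0,0])
    return P,R6
def res(p): return np.concatenate([fk(q,p)[0]-x for q,x,_ in D])
o=least_squares(res,[.05,-.1,.3,.4,0,.4,.25]);print(o.x.round(4),o.fun.round(4))
for q,x,r in D: print(fk(q,o.x)[1].apply([1,0,0]).round(3),None if r is None else R.from_euler('xyz',r).apply([0,0,1]).round(3))
```

```text
[0.0019, -0.1931, -0.7879, 0.2794, -0.7633, 0.6975] [ 0.3842 -0.2557  0.2121] [ 3.1388 -0.3003 -0.689 ] [-0.8 -0.1 -1.1]
(540, 964, 3) (540, 500, 3)
[ 0.1784 -0.1707  0.2653  0.5621 -0.0343  0.296   0.4344] [-0.0216 -0.0016 -0.0019 -0.0295 -0.0345 -0.0297  0.0096  0.0066  0.0149
  0.0088  0.0056  0.0212  0.0111  0.0029 -0.0045]
[-0.001 -0.002 -1.   ] [-0.001 -0.002 -1.   ]
[ 0.427 -0.357 -0.831] None
[ 0.228 -0.191 -0.955] [ 0.228 -0.191 -0.955]
[ 0.23  -0.193 -0.954] [ 0.23  -0.193 -0.954]
[ 0.227 -0.19  -0.955] [ 0.227 -0.19  -0.955]
```

View pics/p2.png

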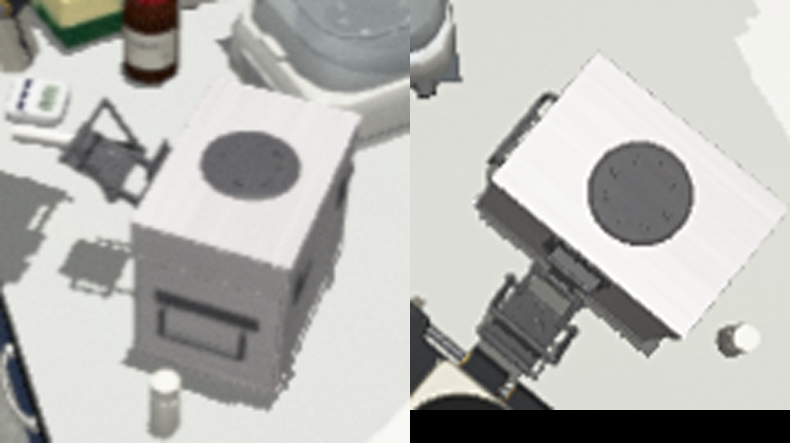

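The picture shows the lid shut flat, with corners in the top crop at (490,178), (600,52), (787,208), (680,340). The loop still lies back over the lever, with its bar in the side crop at about (62,158)–(105,100).

```bash
cat > k.py <<'E'
from h import *
from scipy.optimize import least_squares
np.set_printoptions(precision=4,suppress=True)
D=[([1.42011969,.359409702,.0110468,-.00034,-1.22406561,-.288119],[.28658,.61061,.2256]),
([-.2082,-.0786,-.7951,.7093,-.4117,.4975],[.5075,-.3567,.2741]),
([-.219,.1395,-.5188,.2259,-.6551,.9393],[.5109,-.3581,.184]),
([-.2137,.1465,-.5641,.2484,-.6035,.9083],[.5067,-.3542,.1666]),
([0.0019,-0.1931,-0.7879,0.2794,-0.7633,0.6975],[.3842,-.2557,.2121])]
def fk(q,p):
    a1,b,d1,L2,u,e,L3,b4,c4,d6=p
    r=lambda ax,t:R.from_euler(ax,t)
    R1=r('z',q[0]);R2=R1*r('y',q[1]);R3=R2*r('y',-q[2])
    R4=R3*r('x',-q[3]);R5=R4*r('y',-q[4]);R6=R5*r('x',-q[5])
    return np.array([0,0,d1])+R1.apply([a1,b,0])+R2.apply([u,0,L2])+R3.apply([L3,0,e])+R4.apply([0,b4,c4])+R6.apply([d6,0,0]),R6
p0=np.array([.05,-.1,.3,.4,0,0,.4,0,0,.25])
fit=lambda:least_squares(lambda p:np.r_[np.concatenate([fk(q,p)[0]-x for q,x in D]),.003*(p-p0)],p0)
P=fit().x
lo=np.array([-3.07,-1.43,-1.02,-3.03,-3.05,-3.03]);hi=np.array([3.07,2.12,1.25,1.67,0,3.03])
EX=np.array([np.cos(-.69),np.sin(-.69),0]);EY=np.array([-EX[1],EX[0],0]);O=np.array([.5435,-.383,0])
W=lambda x,z,y=0:O+x*EX+y*EY+[0,0,z]
def tool(al): # 'R6' frame: x axis = tool z ; tool x -> its -z? calibrated from start pose
    z=np.sin(al)*EX-np.cos(al)*np.array([0,0,1]);return z
def ik(pos,al,q0):
    z=tool(al)
    def f(q):
        X,R6=fk(q,P);return np.r_[X-pos,.3*(R6.apply([1,0,0])-z),.3*(R6.apply([0,1,0])@np.cross(z,EY)),.3*min(0,abs(R6.apply([0,1,0])@EY)-.5)]
    s=least_squares(f,q0,bounds=(lo,hi));return s.x,np.abs(s.fun).max()
E
python3 - <<'E'
from k import *
print(P);print(np.array([fk(q,P)[0]-x for q,x in D]))
for q,x in D[2:]:
    R6=fk(q,P)[1];print(R6.as_matrix()[:,1],EX,EY)
q=np.array(D[-1][0])
for x,z,al in[(-.19,.21,.3),(-.19,.15,.3),(-.157,.14,.3),(-.157,.14,.5),(-.11,.155,.5),(-.16,.13,.3),(-.16,.13,.5),(-.14,.08,.5),(-.12,.06,.5),(-.11,.055,.3),(-.11,.055,.5),(-.11,.055,.7)]:
    qs,e=ik(W(x,z),al,q);print(x,z,al,qs.round(2),round(e,4)); q=qs if e<.002 else q
T=camera_model('top');C=[onz(T,(350+(a-410)/3.28,125+b/3.28),.165) for a,b in[(490,178),(600,52),(787,208),(680,340)]]
C=np.array(C);print(C.mean(0),np.linalg.norm(np.diff(C,axis=0),axis=1),[np.arctan2(*(d[:2][::-1])) for d in(C[1]-C[0],C[2]-C[3])])
E
```

```text
[ 0.0002 -0.0003  0.199   0.6015  0.     -0.0001  0.4634 -0.1915  0.0001
  0.3781]
[[ 0. -0.  0.]
 [ 0. -0. -0.]
 [ 0.  0. -0.]
 [-0.  0.  0.]
 [ 0. -0.  0.]]
[-0.7373  0.6067 -0.2972] [ 0.7712 -0.6365  0.    ] [0.6365 0.7712 0.    ]
[-0.7364  0.6066 -0.2997] [ 0.7712 -0.6365  0.    ] [0.6365 0.7712 0.    ]
[-0.7373  0.6073 -0.2958] [ 0.7712 -0.6365  0.    ] [0.6365 0.7712 0.    ]
-0.19 0.21 0.3 [-0.02 -0.16 -0.77  0.27 -0.75  2.29] 0.0
-0.19 0.15 0.3 [-0.03 -0.09 -0.89  0.35 -0.56  2.21] 0.0
-0.157 0.14 0.3 [-0.09 -0.01 -0.84  0.35 -0.51  2.26] 0.0
-0.157 0.14 0.5 [-0.15 -0.07 -1.02  0.7  -0.32  1.97] 0.0164
-0.11 0.155 0.5 [-0.27 -0.02 -1.02  0.95 -0.23  1.82] 0.0052
-0.16 0.13 0.3 [-0.09 -0.   -0.87  0.37 -0.48  2.23] 0.0
-0.16 0.13 0.5 [-0.15 -0.06 -1.02  0.68 -0.31  1.99] 0.0199
-0.14 0.08 0.5 [-0.24  0.07 -1.02  0.75 -0.18  1.99] 0.0316
-0.12 0.06 0.5 [-0.32  0.13 -1.02  0.89 -0.12  1.91] 0.0334
-0.11 0.055 0.3 [-0.25  0.2  -0.96  0.74 -0.19  1.99] 0.0
-0.11 0.055 0.5 [-0.36  0.15 -1.02  1.   -0.1   1.84] 0.032
-0.11 0.055 0.7 [-0.29  0.17 -0.82 -0.22 -0.    3.03] 0.0751
[ 0.5436 -0.3821  0.165 ] [0.1342 0.1906 0.135 ] [np.float64(-0.7149626052274669), np.float64(-0.6953471745099629)]
```

Call:
apply_moves([
  {"translation": [0.01, 0.01, -0.08], "rotation": [0, 0, 0]},
  {"translation": [0.01, 0.01, -0.16], "rotation": [0, 0, 0]},
  {"translation": [0.01, 0.01, -0.24], "rotation": [0, 0, 0]},
  {"translation": [0.01, 0.01, -0.3], "rotation": [0, 0, 0]},
  {"translation": [0.01, 0.01, -0.3], "rotation": [0, 0, 0]},
  {"translation": [0.03, -0.01, -0.3], "rotation": [0, 0, 0]},
  {"translation": [0.06, -0.03, -0.3], "rotation": [0, 0, 0]},
  {"translation": [0.08, -0.05, -0.3], "rotation": [0, 0, 0]},
  {"translation": [0.1, -0.06, -0.3], "rotation": [0, 0, 0]},
  {"translation": [0.1, -0.06, -0.3], "rotation": [0, 0, 0]},
])

```text
t: 6.92
eef_pos: [0.4137, -0.2722, 0.1386]
ee_rot: [3.14, -0.302, -0.69]
force: [0.2, 0.4, 0.5]
width: 0.0003
gripper_force: 0.0
```

Call:
apply_moves([
  {"translation": [0.01, -0.01, 0], "rotation": [0, 0, 0]},
  {"translation": [0.03, -0.03, 0.0], "rotation": [0, 0, 0]},
  {"translation": [0.05, -0.05, 0.01], "rotation": [0, 0, 0]},
  {"translation": [0.07, -0.07, 0.03], "rotation": [0, 0, 0]},
  {"translation": [0.1, -0.09, 0.045], "rotation": [0, 0, 0]},
  {"translation": [0.13, -0.11, 0.055], "rotation": [0, 0, 0]},
  {"translation": [0.15, -0.13, 0.06], "rotation": [0, 0, 0]},
  {"translation": [0.17, -0.15, 0.06], "rotation": [0, 0, 0]},
  {"translation": [0.19, -0.165, 0.06], "rotation": [0, 0, 0]},
  {"translation": [0.2, -0.17, 0.06], "rotation": [0, 0, 0]},
])

```text
t: 7.75
eef_pos: [0.4623, -0.3145, 0.1525]
ee_rot: [3.139, -0.301, -0.689]
force: [-0.2, -0.1, 0.8]
width: 0.0008
gripper_force: 0.0
```

Run:
```python
from k import *
s=get_state();d=s['eef_pos']-O;print(d@EX,d@EY,d[2],s['force'].round(1))
a=grab_frame('side')[210:275,275:350];b=grab_frame('top')[160:240,360:440]
A=cv2.resize(a,(520,450),interpolation=cv2.INTER_CUBIC);cv2.imwrite('pics/p3.png',A)
```

```text
-0.10618073890970403 0.001140965852451049 0.15253554776476277 [-0.2 -0.1  0.8]
```

View pics/p3.png

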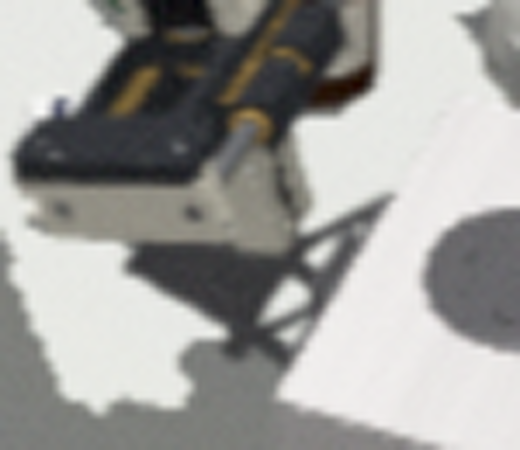

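The side crop shows the loop now leaning on the lid: its arms run from the lever to the lid's front edge, at about (390,195) and (290,350). Next comes the lever path.

Run:
```python
from k import *
s0=get_state()['eef_pos'];d0=s0-O;q=get_state()['q'].copy();q[5]+=1.57
al=.3;A=np.array([np.cos(al),np.sin(al)])*.0095
prev=None
for th in np.r_[-.3:1.61:.1]:
    u=np.array([-np.cos(th),-np.sin(th)]);n=np.array([-np.sin(th),np.cos(th)])
    pv=np.array([-.089,.107])
    sf=np.interp(th,[-.3,.3,.8,1.5],[.047,.047,.052,.054])
    cf=pv+u*sf+.002*n
    if th<.3:  # rear corner on the plate at sf+.019
        t=pv+u*(sf+.0185)+.002*n+A
    else: t=cf-A
    qs,e=ik(W(*t),al,q);q=qs if e<.002 else q
    dx=(t[0]-d0@EX)/.25;dz=(t[1]-d0[2])/.25
    sh=dx*EX-(d0@EY)/.25*EY
    print(round(th,2),t.round(4),'shift',sh[:2].round(3),round(dz,3),qs[[2,3,4]].round(2),round(e,4))
```

```text
-0.3 [-0.1419  0.1311] shift [-0.111  0.086] -0.085 [-0.83  0.35 -0.48] 0.0
-0.2 [-0.1437  0.1248] shift [-0.117  0.091] -0.11 [-0.85  0.37 -0.46] 0.0
-0.1 [-0.1449  0.1183] shift [-0.121  0.094] -0.136 [-0.86  0.39 -0.44] 0.0
0.0 [-0.1454  0.1118] shift [-0.122  0.095] -0.162 [-0.88  0.41 -0.42] 0.0
0.1 [-0.1453  0.1053] shift [-0.122  0.095] -0.189 [-0.89  0.43 -0.39] 0.0
0.2 [-0.1445  0.0988] shift [-0.119  0.093] -0.215 [-0.91  0.45 -0.37] 0.0
0.3 [-0.1436  0.0922] shift [-0.117  0.09 ] -0.241 [-0.92  0.48 -0.34] 0.0
0.4 [-0.1431  0.0873] shift [-0.115  0.089] -0.26 [-0.93  0.51 -0.32] 0.0
0.5 [-0.142   0.0825] shift [-0.112  0.087] -0.28 [-0.95  0.53 -0.3 ] 0.0
0.6 [-0.1405  0.0776] shift [-0.107  0.083] -0.299 [-0.96  0.57 -0.28] 0.0
0.7 [-0.1384  0.0729] shift [-0.1    0.077] -0.318 [-0.97  0.6  -0.26] 0.0
0.8 [-0.1357  0.0683] shift [-0.092  0.07 ] -0.336 [-0.98  0.64 -0.24] 0.0
0.9 [-0.1321  0.0645] shift [-0.081  0.061] -0.352 [-0.98  0.68 -0.22] 0.0
1.0 [-0.1282  0.061 ] shift [-0.069  0.051] -0.365 [-0.99  0.71 -0.2 ] 0.0
1.1 [-0.1238  0.058 ] shift [-0.056  0.04 ] -0.378 [-0.99  0.75 -0.19] 0.0
1.2 [-0.1192  0.0554] shift [-0.041  0.028] -0.388 [-0.99  0.78 -0.18] 0.0
1.3 [-0.1143  0.0532] shift [-0.026  0.016] -0.397 [-0.99  0.8  -0.17] 0.0
1.4 [-0.1092  0.0516] shift [-0.01   0.003] -0.403 [-0.98  0.8  -0.17] 0.0
1.5 [-0.1039  0.0505] shift [ 0.006 -0.011] -0.408 [-0.97  0.8  -0.17] 0.0
1.6 [-0.0985  0.0502] shift [ 0.023 -0.024] -0.409 [-0.95  0.77 -0.17] 0.0
```

Call:
apply_moves([
  {"translation": [-0.04, 0.03, 0], "rotation": [0, 0, 0]},
  {"translation": [-0.08, 0.06, 0], "rotation": [0, 0, 0]},
  {"translation": [-0.11, 0.085, -0.01], "rotation": [0, 0, 0]},
  {"translation": [-0.12, 0.09, -0.05], "rotation": [0, 0, 0]},
  {"translation": [-0.12, 0.09, -0.09], "rotation": [0, 0, 0]},
  {"translation": [-0.12, 0.09, -0.12], "rotation": [0, 0, 0]},
  {"translation": [-0.12, 0.095, -0.15], "rotation": [0, 0, 0]},
  {"translation": [-0.12, 0.095, -0.18], "rotation": [0, 0, 0]},
  {"translation": [-0.12, 0.095, -0.21], "rotation": [0, 0, 0]},
  {"translation": [-0.12, 0.09, -0.24], "rotation": [0, 0, 0]},
])

```text
t: 8.68
eef_pos: [0.4321, -0.2911, 0.0929]
ee_rot: [3.14, -0.302, -0.689]
force: [0.8, -0.5, 1.3]
width: 0.0008
gripper_force: 0.8
```

Call:
apply_moves([
  {"translation": [0, 0, -0.01], "rotation": [0, 0, 0]},
  {"translation": [0, 0, -0.02], "rotation": [0, 0, 0]},
  {"translation": [0, 0, -0.03], "rotation": [0, 0, 0]},
  {"translation": [0.01, -0.005, -0.04], "rotation": [0, 0, 0]},
  {"translation": [0.01, -0.005, -0.04], "rotation": [0, 0, 0]},
  {"translation": [0.01, -0.005, -0.04], "rotation": [0, 0, 0]},
  {"translation": [0.01, -0.005, -0.04], "rotation": [0, 0, 0]},
  {"translation": [0.01, -0.005, -0.04], "rotation": [0, 0, 0]},
  {"translation": [0.01, -0.005, -0.04], "rotation": [0, 0, 0]},
  {"translation": [0.01, -0.005, -0.04], "rotation": [0, 0, 0]},
])

```text
t: 9.52
eef_pos: [0.4344, -0.2927, 0.0829]
ee_rot: [3.139, -0.301, -0.689]
force: [-0.7, -0.1, -0.1]
width: 0.0002
gripper_force: 0.0
```

Run:
```python
from k import *
s=get_state();d=s['eef_pos']-O;print(d@EX,d@EY,d[2],s['force'].round(1))
a=grab_frame('side')[210:275,275:350];b=grab_frame('top')[160:225,370:445]
f=lambda a:cv2.resize(a,(390,338),interpolation=cv2.INTER_CUBIC);cv2.imwrite('pics/p4.png',np.hstack([f(a),f(b)]))
```

```text
-0.14164412639998186 0.00018749305625425264 0.0829127369643474 [-0.7 -0.1 -0.1]
```

View pics/p4.png

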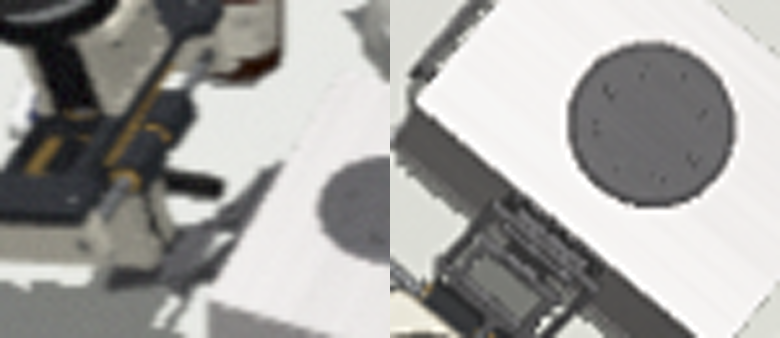

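The top crop shows the loop's arms running to the keeper, with the bar in the hook at about (510,215)–(600,275). Rising force as I go on will confirm that it caught.

Call:
apply_moves([
  {"translation": [0, 0, -0.01], "rotation": [0, 0, 0]},
  {"translation": [0.005, -0.004, -0.02], "rotation": [0, 0, 0]},
  {"translation": [0.01, -0.01, -0.03], "rotation": [0, 0, 0]},
  {"translation": [0.015, -0.013, -0.045], "rotation": [0, 0, 0]},
  {"translation": [0.02, -0.016, -0.055], "rotation": [0, 0, 0]},
  {"translation": [0.025, -0.02, -0.065], "rotation": [0, 0, 0]},
  {"translation": [0.03, -0.025, -0.07], "rotation": [0, 0, 0]},
  {"translation": [0.035, -0.03, -0.075], "rotation": [0, 0, 0]},
  {"translation": [0.04, -0.034, -0.08], "rotation": [0, 0, 0]},
  {"translation": [0.043, -0.036, -0.085], "rotation": [0, 0, 0]},
])

```text
t: 10.45
eef_pos: [0.4459, -0.3017, 0.0617]
ee_rot: [3.14, -0.302, -0.689]
force: [-0.5, 2.4, 6.8]
width: 0.0005
gripper_force: 2.7
```

Call:
apply_moves([
  {"translation": [0.007, -0.006, -0.006], "rotation": [0, 0, 0]},
  {"translation": [0.015, -0.012, -0.013], "rotation": [0, 0, 0]},
  {"translation": [0.023, -0.019, -0.02], "rotation": [0, 0, 0]},
  {"translation": [0.03, -0.025, -0.026], "rotation": [0, 0, 0]},
  {"translation": [0.038, -0.031, -0.031], "rotation": [0, 0, 0]},
  {"translation": [0.046, -0.038, -0.035], "rotation": [0, 0, 0]},
  {"translation": [0.054, -0.045, -0.039], "rotation": [0, 0, 0]},
  {"translation": [0.062, -0.051, -0.042], "rotation": [0, 0, 0]},
  {"translation": [0.07, -0.058, -0.044], "rotation": [0, 0, 0]},
  {"translation": [0.07, -0.058, -0.044], "rotation": [0, 0, 0]},
])

```text
t: 11.28
eef_pos: [0.4629, -0.3166, 0.0503]
ee_rot: [3.139, -0.301, -0.689]
force: [0.5, 0.9, 0.6]
width: 0.0002
gripper_force: 0.0
```

Call:
apply_moves([
  {"translation": [-0.04, 0.03, 0], "rotation": [0, 0, 0]},
  {"translation": [-0.08, 0.06, 0.02], "rotation": [0, 0, 0]},
  {"translation": [-0.12, 0.1, 0.06], "rotation": [0, 0, 0]},
  {"translation": [-0.16, 0.13, 0.12], "rotation": [0, 0, 0]},
  {"translation": [-0.2, 0.16, 0.22], "rotation": [0, 0, 0]},
  {"translation": [-0.22, 0.2, 0.32], "rotation": [0, 0, 0]},
  {"translation": [-0.22, 0.28, 0.42], "rotation": [0, 0, 0]},
  {"translation": [-0.22, 0.4, 0.52], "rotation": [0, 0, 0]},
  {"translation": [-0.22, 0.52, 0.62], "rotation": [0, 0, 0]},
  {"translation": [-0.22, 0.65, 0.7], "rotation": [0, 0, 0]},
])

```text
t: 12.12
eef_pos: [0.4073, -0.1528, 0.2277]
ee_rot: [3.141, -0.302, -0.691]
force: [2.3, 0.6, -0.0]
width: 0.0005
gripper_force: 0.0
```

Run:
```python
from k import *
s=get_state();print(s['eef_pos'],s['force'].round(1))
a=grab_frame('side')[200:300,275:390];b=grab_frame('top')[150:250,360:475]
f=lambda a:cv2.resize(a,(395,343),interpolation=cv2.INTER_CUBIC);cv2.imwrite('pics/p5.png',np.hstack([f(a),f(b)]))
T=camera_model('top')
g=lambda P:((proj(T,P)-[360,150])*3.43+[395,0]).round()
print('seat/lever end home',g([W(-.078,.143),W(-.0785,.032),W(-.102,.032)]))
```

```text
[ 0.4073 -0.1528  0.2277] [ 2.3  0.6 -0. ]
seat/lever end home [[532. 199.]
 [509. 210.]
 [491. 232.]]
```

View pics/p5.png

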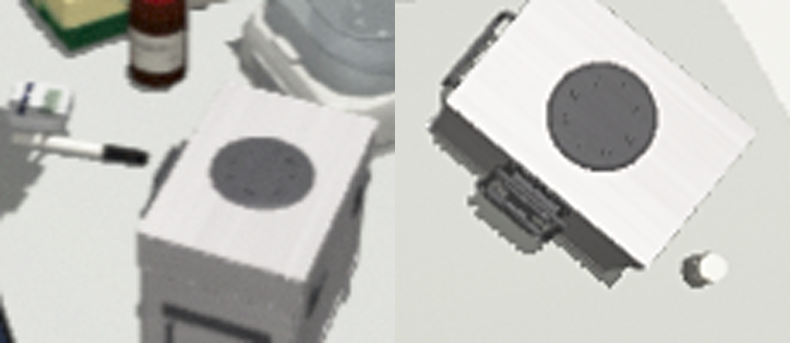

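The lever hangs flat on the front (top crop about (480,190)–(560,235)), the loop is in the hook at about (532,199) as projected, and the lid is shut. The other things have not moved.

```bash
python3 -c "
from station import *
print(get_state()['qd'].round(3)); print(job_done())"
```

```text
[-0.101  0.053 -0.057 -0.027  0.086  0.097]
the job is handed in; nothing more can be done
None
```

The job is handed in: the lid is shut, the loop is over the hook, and the lever went past centre and hangs against the container front. The final pictures show this and no bystander visibly moved, but no verdict came back.

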